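# Refit the laminator's control knob and set it to hot

### The arm

A 6-joint arm with a two-finger parallel gripper is mounted at the origin on the work surface; the furniture and walls round the work are solid. World frame = base frame: x ahead of the robot, y to its left, z up, the work surface at z = 0. Lengths are in m, angles in rad, forces in N, time in s.
With the tool pointing down it reaches from about 0.35 to 0.975 m from the base axis. Payload 4.9 kg.
Tool frame: the origin (TCP) lies midway between the tips of the shut fingers; the grasp point (between the pads) lies 19 mm behind it; z points along the fingers, y is the direction in which the jaws open and shut (so a half turn about z gives the same grasp; the last joint's range is limited). The gripper opens to 85 mm and grips with 20 to 120 N. Pads are 22 mm wide; open, the fingers measure 114 mm over their backs; the gripper's body (76 mm by 85 mm) begins 54 mm behind the grasp point. The pads swing forward as they close: fully open they stand 13 mm farther back than shut.
Start: joints at [1.202, 0.053, 1.613, -0, 1.476, -0.119], TCP at [0.154, 0.606, 0.231] pointing down, gripper open.
Joint ranges: [-3.01, 3.01], [-1.01, 2.22], [0.06, 2.58], [-1.02, 4.17], [0.09, 2.62], [-3.14, 3.14]. Speed limits (rad/s): [2.57, 2.57, 3.14, 3.14, 3.14, 3.14].

### API

Orientations are given as a unit quaternion [w, x, y, z].
In Python, from plant import manip, cams gives the robot as it stands.
- The arm moves only by the tool jog_arm, never from a script. Its argument "targets" is a list of rows, each a list of 4 numbers: the shift along the tool's x, y, z in m, then the turn about the tool's z in degrees. A call has 1 to 5 rows; each row is the pose to reach, as a shift and turn from the pose commanded when the call began, along the tool's axes at that moment; what a row does not reach only later rows make up. A row lasts 1/12 s, in which the tool goes at most 41.7 mm and 7.16 degrees, less where a joint would pass 70% of its speed; a pose out of reach is approached as far as the arm can. A call with a gripper value outside its range is refused whole. "fingers" is the opening, from 0 (shut) to 1 (fully open), set as the call begins (left out, the last holds). The fingers move at their own pace and stop on an object; the grip force is fixed at half the most. Time passes only in rows, so rows that repeat a pose let the fingers close. It gives the time, the measured TCP pose, the force and the opening at its end, in the units of the state.
- manip.state(): the state, without advancing time (a new reading comes with each control period).
- cams.grab_frame(name): name is "scene" or "top" or "wrist"; returns the picture (480x640x3 uint8, red, green, blue); there is no depth.
- cams.get_calibration(name): a dict with "camera_matrix" (3x3 intrinsics, pixels), "cam_to_world" (4x4, takes a point from camera to world coordinates). Camera axes: x right, y up, looking along -z (the intrinsics and any distortion apply to the point x, -y, -z); pixel columns grow to the right and rows downward; lengths in m; the calibration is good to about 2 mm. A picture is of the moment at which its call begins: read the wrist's pose just before it. get_calibration takes no time and is no camera call; for the wrist camera it gives the pose at the moment of the call.
- manip.job_done(): hands the job in, once; it reports no verdict.
The state is a dict: "time": time; "joint_pos": joint angles; "joint_vel": joint speeds; "joint_efforts": joint torques, N m; "tool_pos": TCP position; "tool_rot": TCP orientation; "contact_force": force on the tool from outside, world axes, zero at the start; "ft_torque": the same for the moment, N m; "gripper_width": opening from 0.0 (shut) to 1.0 (fully open).
Only numpy, scipy, OpenCV 4.12 (cv2) and the standard library are available. Lean on these libraries where they do the work, as an engineer would, in place of code of your own. Each camera call takes 0.05 s, during which the arm holds its last target. There are 200 camera calls.

### The job

The control knob has come off the laminator. Put it back on its spindle - press lightly and turn it slowly until it drops fully home, without forcing it - then turn it until its white pointer stands at the red mark on the panel, and let go. Leave the other things on the desk where they are.

Things in the scene. Friction and masses are not known exactly. Their poses are not given: they have to be found in the camera images.
- laminator: White pouch laminator, 130 x 270 x 60 mm, fixed to the desk; origin under its centre, z up, +x to its back, +y to its left end, where a dark control panel (98 x 78 mm, top at z 61.5 mm) lies flat on top and carries the bare brass spindle 93 mm left of the origin, 4 mm to the front. Round the spindle: red mark (hot) 1.0 rad clockwise of +x, blue mark 1.0 rad anticlockwise, three white ticks.
- knob: Loose black round knob lying top up on the desk, 28 mm high: ribbed grip 35 mm across above a skirt 42 mm across and 4 mm thick. Origin: centre of its underside; z up, +x along the white pointer line. Bore from below: 2 mm chamfer, round 15.8 mm across for 11 mm, then D-shaped up to its end 18 mm deep; the bore's flat lies on the pointer's side, 3.5 mm from the axis. Weighs 30 to 45 g.
- spindle_seat (a point): Point on the upright spindle's axis where the knob's origin comes to lie when fully home; 3.5 mm over the panel. Brass spindle 15 mm across, end 18 mm above this point, its last 8 mm D-shaped (flat 2.6 mm from the axis). It turns stiffly (0.04 N m), between stops 1.2 rad either side of +x. It springs: gives 2.8 mm downward, from 1.5 N to 8.5 N, then is hard. See hot_mark for the flat.
- knob_pointer (a point): Outer end of the knob's pointer line: at the skirt's lower rim, 21 mm from the knob's axis.
- hot_mark (a point): Inner end of the red mark, 23 mm from the spindle's axis. The spindle's flat faces an unreported direction between 0.45 rad clockwise and 0.95 rad anticlockwise of the laminator's +x; the pointer must face the same way, within about 0.1 rad, for the knob to drop home. Otherwise it stops 7 mm above home, centred on the spindle's end, and can be turned there; light rubbing does not turn the spindle.
- monitor: Large black computer monitor on the right, solid, 418 mm wide and 440 mm high, its lower edge 75 mm over the desk; origin under its stand, -x is the way the screen faces, y along its width. Keep clear of it.
- mouse: Black mouse, 110 x 54 x 40 mm, lying loose; origin at its underside's centre. A bystander.
- stapler: Blue stapler, 37 x 145 x 55 mm, lying loose; origin at its underside's centre. A bystander.
- glue_stick: Red and white glue stick standing loose, 27 mm across, 92 mm high; origin at its underside's centre. A bystander.
- carton: Small white and blue carton, 45 x 75 x 18 mm, lying loose; origin at its underside's centre. A bystander.
- clip_box: Flat clip box with a green lid, 52 x 64 x 21 mm, lying loose; origin at its underside's centre. A bystander.
Mind the look-alikes: they are no part of the job. What is meant by the knob is not orange or purple, and is the smaller of those in its own colour.

How it is judged:
By the outcome, as a careful person would: the job done as asked, in the order asked, and still so for the second after the job is handed in, with the robot touching nothing.
It also fails if it takes over 67 s, if anything falls off the work surface, if the arm or the gripper's body presses on something with over 40 N, if the wrist force passes 120 N, or if a joint passes its speed limit or range.

## Working session

There is one attempt and no reset: what is moved stays moved. The work goes in short steps, Python scripts to look and compute and a tool call to move; the robot and the scene stay as the last step left them, time stands still between calls to the robot, and variables do not carry over. Pictures are saved under pics/ and viewed, about 8 in all and at most 12, crops included, and the job is handed in when it is done.

Besides the shell and the picture viewer there is one more tool, called after "Emit:" by a JSON object that holds its "op" and its "data". jog_arm: Moves the arm, as the interface text tells. Its arguments: {"type":"object","properties":{"targets":{"type":"array"},"fingers":{"type":"number"}},"required":["targets"]}

```bash
mkdir -p pics; python3 - <<'E'
from plant import manip,cams
import cv2
s=manip.state();print(s)
for n in("scene","top","wrist"):
    c=cams.get_calibration(n);print(n,c)
    cv2.imwrite(f"pics/{n}0.png",cams.grab_frame(n)[:,:,::-1])
E
```

```text
{'time': 0.0, 'joint_pos': array([ 1.20196073e+00,  5.33369199e-02,  1.61431415e+00, -4.73661093e-05,
        1.47602625e+00, -1.18995671e-01]), 'joint_vel': array([ 1.37754577e-05,  3.25127972e-04, -4.57591222e-04,  4.36295645e-04,
       -2.46526452e-03,  2.82691376e-03]), 'joint_efforts': array([-2.35496473e-04, -3.93695605e+01, -3.70167160e+01, -2.11681827e-04,
        6.94980263e-03, -9.62461087e-06]), 'tool_pos': array([0.15430784, 0.60499089, 0.23006336]), 'tool_rot': array([-2.28850852e-04,  1.24593007e-01,  9.92207385e-01, -1.01717174e-03]), 'contact_force': array([0.34692499, 0.43042517, 1.05618715]), 'ft_torque': array([-0.03074917, -0.02487089,  0.00072791]), 'gripper_width': 1.0031143151959334}
scene {'camera_matrix': array([[586.01190377,   0.        , 315.56311852],
       [  0.        , 586.01190377, 242.489013  ],
       [  0.        ,   0.        ,   1.        ]]), 'cam_to_world': array([[ 0.81193549,  0.3935567 , -0.43113093, -0.1429792 ],
       [-0.58354862,  0.52795147, -0.61703992, -0.79232944],
       [-0.01522399,  0.75258247,  0.658322  ,  0.93873542],
     
[... 237 characters left out ...]
am_to_world': array([[-0.01549363,  0.98697623, -0.16011829,  0.19451738],
       [-0.9997692 , -0.01290847,  0.01717297,  0.02498187],
       [ 0.01488244,  0.16034741,  0.98694844,  1.46062745],
       [ 0.        ,  0.        ,  0.        ,  1.        ]])}
wrist {'camera_matrix': array([[363.07229174,   0.        , 325.00929402],
       [  0.        , 363.07229174, 240.39986261],
       [  0.        ,   0.        ,   1.        ]]), 'cam_to_world': array([[ 0.24609314, -0.92680566, -0.28367135,  0.08128203],
       [ 0.96924348,  0.23462577,  0.07428201,  0.62329639],
       [-0.00228837, -0.2932269 ,  0.95604014,  0.37196171],
       [ 0.        ,  0.        ,  0.        ,  1.        ]])}
```

View pics/top0.png

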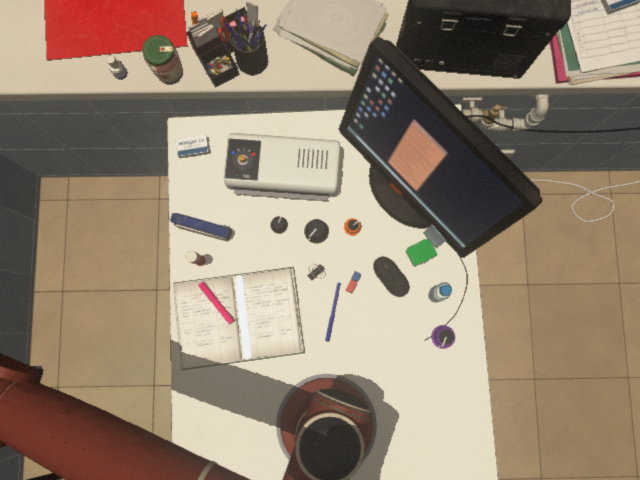

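View pics/scene0.png

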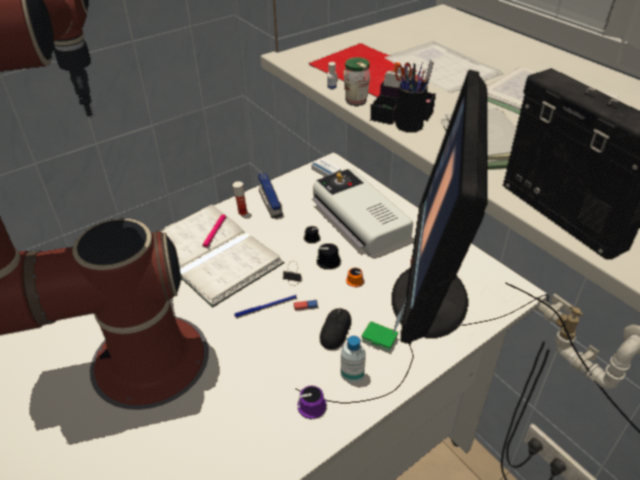

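The top picture shows the small black knob at about (279,225), with the larger black look-alike at (316,231). The laminator panel's spindle is at about (243,160). I'll enlarge both.

```bash
python3 - <<'E'
import cv2,numpy as np
im=cv2.imread("pics/top0.png")
a=cv2.resize(im[205:245,255:305],None,fx=8,fy=8,interpolation=cv2.INTER_CUBIC)
b=cv2.resize(im[135:185,220:270],None,fx=8,fy=8,interpolation=cv2.INTER_CUBIC)
o=np.zeros((400,800,3),np.uint8);o[:320,:400]=a;o[:,400:]=b
cv2.imwrite("pics/crop1.png",o)
E
cat > h.py <<'E'
from plant import manip,cams
import numpy as np,cv2
def px2w(n,u,v,z,c=None):
    c=c or cams.get_calibration(n);K=c["camera_matrix"];T=c["cam_to_world"]
    d=np.linalg.inv(K)@[u,v,1];d=T[:3,:3]@[d[0],-d[1],-d[2]];o=T[:3,3]
    return o+d*(z-o[2])/d[2]
def w2px(n,p,c=None):
    c=c or cams.get_calibration(n);K=c["camera_matrix"];T=c["cam_to_world"]
    q=T[:3,:3].T@(np.array(p)-T[:3,3]);q=K@[q[0],-q[1],-q[2]];return q[:2]/q[2]
from scipy.spatial.transform import Rotation as R
def tool(s=None):
    s=s or manip.state();return s["tool_pos"],R.from_quat(s["tool_rot"][[1,2,3,0]])
E
```

```text
(no output)
```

View pics/crop1.png

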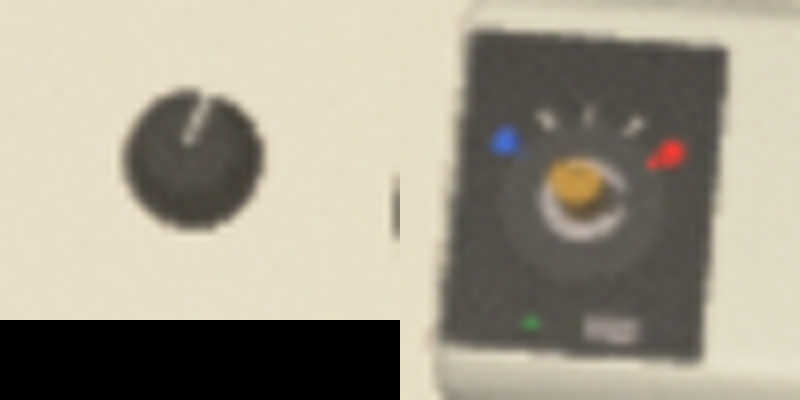

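```bash
python3 - <<'E'
from h import *
f=lambda x,y,ox,oy:(x/8+ox-.44,y/8+oy-.44)
print("knob",px2w("top",*f(193,158,255,205),.014))
a=px2w("top",*f(188,142,255,205),.028);b=px2w("top",*f(205,97,255,205),.026);print("ptr",np.arctan2(*(b-a)[1::-1]))
C=[px2w("top",*f(x-400,y,220,135),.0615) for x,y in((470,32),(728,46),(702,360),(442,344))]
print(C)
e=[C[0]-C[3],C[1]-C[2]];f2=[C[0]-C[1],C[3]-C[2]]
print([np.arctan2(v[1],v[0]) for v in e],[np.arctan2(-v[0],v[1]) for v in f2],[np.linalg.norm(v) for v in e+f2])
print("spindle top",px2w("top",*f(177,181,220,135),.083),"base",px2w("top",*f(184,202,220,135),.063))
p,r=tool();print(p,r.as_matrix()); 
c=cams.get_calibration("wrist");print("cam in tool",r.inv().apply(c["cam_to_world"][:3,3]-p))
E
```

```text
knob [0.46993468 0.10549647 0.014     ]
ptr -0.3435808184888199
[array([0.67077718, 0.22220932, 0.0615    ]), array([0.6656195 , 0.14530623, 0.0615    ]), array([0.5691401 , 0.15289362, 0.0615    ]), array([0.57489047, 0.22956605, 0.0615    ])]
[np.float64(-0.0765730815482074), np.float64(-0.07848109860135373)] [np.float64(-0.06696695545709956), np.float64(-0.07485899425070518)] [np.float64(0.09616850956823936), np.float64(0.096777282481182), np.float64(0.07707585815285581), np.float64(0.07688776234880954)]
spindle top [0.61773359 0.187528   0.083     ] base [0.61740133 0.18777848 0.063     ]
[0.15433554 0.60515008 0.2303677 ] [[-9.68958591e-01  2.47222423e-01 -5.67367529e-04]
 [ 2.47223007e-01  9.68957471e-01 -1.48441279e-03]
 [ 1.82774879e-04 -1.57860083e-03 -9.99998737e-01]]
cam in tool [ 0.07529289 -0.00065918 -0.14173311]
```

The crops show the knob with its pointer at about -0.34 rad, and the laminator's yaw is about -0.075 rad. The panel's red mark is to the right of the spindle and the blue one to the left. Next I'll plan the approach.

```bash
cat >> h.py <<'E'
def plan(p0,phi0,wps):
    # phi: world angle of tool y (tool down). returns rows per call
    for (x,y,z,phi) in wps:
        d=np.array([x,y,z])-p0
        ty=np.array([np.cos(phi0),np.sin(phi0),0]);tx=np.array([-np.sin(phi0),np.cos(phi0),0])
        print(np.round([d@tx,d@ty,-d[2]],4),round(np.degrees(phi0-phi),2),"dist",round(np.linalg.norm(d),3))
        p0=np.array([x,y,z]);phi0=phi
def phi(s=None):
    y=tool(s)[1].as_matrix()[:,1];return np.arctan2(y[1],y[0])
E
python3 - <<'E'
from h import *
p,_=tool();ph=phi();q=np.array([.470,.1055,.15])
plan(p,ph,[tuple(p+(q-p)*k/3)+(ph+(.2-ph)*k/3,) for k in(1,2,3)])
E
```

```text
[-0.1431 -0.1354  0.0268] 21.41 dist 0.199
[-0.1827 -0.0738  0.0268] 21.41 dist 0.199
[-0.197  -0.002   0.0268] 21.41 dist 0.199
```

Emit:
{"op": "jog_arm", "data": {"targets": [[-0.029, -0.027, 0.005, 4.3], [-0.057, -0.054, 0.011, 8.6], [-0.086, -0.081, 0.016, 12.9], [-0.115, -0.108, 0.021, 17.1], [-0.143, -0.135, 0.027, 21.4]], "fingers": 0.75}}

```text
time: 0.57
tool_pos: [0.2602, 0.4378, 0.2038]
tool_rot: [0.0, 0.308, 0.951, -0.0]
contact_force: [0.8, -0.3, 0.9]
gripper_width: 0.747
```

Emit:
{"op": "jog_arm", "data": {"targets": [[-0.037, -0.015, 0.005, 4.3], [-0.073, -0.03, 0.011, 8.6], [-0.11, -0.044, 0.016, 12.9], [-0.146, -0.059, 0.021, 17.1], [-0.183, -0.074, 0.027, 21.4]]}}

```text
time: 0.98
tool_pos: [0.3655, 0.2709, 0.1771]
tool_rot: [0.0, 0.479, 0.878, 0.0]
contact_force: [2.0, 0.9, 0.0]
gripper_width: 0.748
```

Emit:
{"op": "jog_arm", "data": {"targets": [[-0.039, 0, 0.005, 4.3], [-0.079, -0.001, 0.011, 8.6], [-0.118, -0.001, 0.016, 12.9], [-0.158, -0.002, 0.021, 17.1], [-0.197, -0.002, 0.027, 21.4]]}}

```text
time: 1.4
tool_pos: [0.471, 0.104, 0.1502]
tool_rot: [0.0, 0.634, 0.773, 0.0]
contact_force: [-0.1, 0.4, 0.1]
gripper_width: 0.749
```

Emit:
{"op": "jog_arm", "data": {"targets": [[0, 0, 0, 0], [0, 0, 0, 0]]}}

```text
time: 1.57
tool_pos: [0.4706, 0.1043, 0.1496]
tool_rot: [-0.001, 0.634, 0.773, -0.0]
contact_force: [0.2, 1.4, -0.7]
gripper_width: 0.752
```

```bash
python3 - <<'E'
from h import *
c=cams.get_calibration("wrist");im=cams.grab_frame("wrist")[:,:,::-1]
cv2.imwrite("pics/w1.png",im);import pickle;pickle.dump(c,open("c1.pkl","wb"))
s=manip.state();print(s["time"],tool(s)[0],phi(s),s["gripper_width"],s["contact_force"])
print(w2px("wrist",[.470,.1055,.028],c),w2px("wrist",[.6177,.1876,.083],c))
E
```

```text
1.6167 [0.47018015 0.10545651 0.14981072] 0.1990276199298385 0.7531455430034368 [-0.82627871  0.79932956  0.32078888]
[325.63197468 230.5485343 ] [610.44314694 169.10076474]
```

View pics/w1.png

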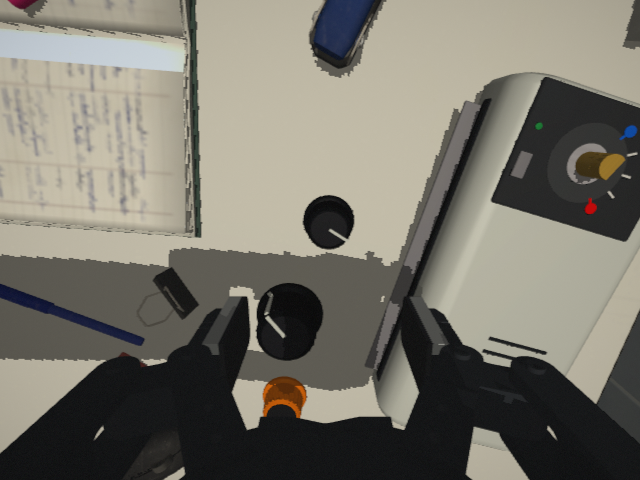

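The knob is at about (329,222), with its pointer running toward (347,241). The spindle top is at about (610,167), and its flat may be visible.

```bash
python3 - <<'E'
import cv2,numpy as np
im=cv2.imread("pics/w1.png")
a=cv2.resize(im[190:255,295:360],(585,585),interpolation=cv2.INTER_CUBIC)[:,:]
b=cv2.resize(im[135:200,575:640],(585,585),interpolation=cv2.INTER_CUBIC)
o=np.hstack([a,b]);o=cv2.resize(o,(800,400));cv2.imwrite("pics/crop2.png",o)
E
```

```text
(no output)
```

View pics/crop2.png

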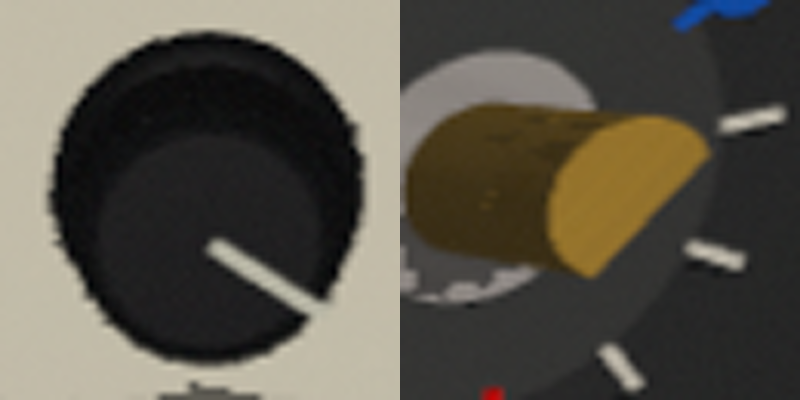

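```bash
python3 - <<'E'
from h import *
import pickle;c=pickle.load(open("c1.pkl","rb"))
L=lambda x,y,z:px2w("wrist",x/6.154+294.6,y/6.154+189.6,z,c)
Rr=lambda x,y,z:px2w("wrist",(x-400)/6.154+574.6,y/6.154+134.6,z,c)
print("knob top",L(209,243,.028),"r",np.linalg.norm(L(322,243,.028)-L(97,243,.028))/2)
print("skirt: ",L(207,194,.004), np.linalg.norm(L(365,190,.004)-L(48,190,.004))/2)
d=L(312,304,.028)-L(214,246,.028);print("ptr",np.arctan2(d[1],d[0]))
p,q=Rr(590,277,.083),Rr(710,153,.083);t=q-p;print(p,q,np.linalg.norm(t))
n=np.array([t[1],-t[0]])/np.hypot(*t[:2])
print("flat n",n,np.arctan2(n[1],n[0]),"axis",(p+q)[:2]/2-n*.0026)
for nm,(x,y) in dict(t1=(752,120),t2=(715,255),t3=(622,368)).items():
    w=Rr(x,y,.0615);print(nm,w[:2])
# redmark
print(px2w("wrist",591,201,.0615,c),px2w("wrist",622,140,.0615,c))
E
```

```text
knob top [0.47193439 0.10705289 0.028     ] r 0.013742815807687818
skirt:  [0.47179317 0.10717587 0.004     ] 0.02097492002718403
ptr -0.3509388927463245
[0.61742879 0.18151906 0.083     ] [0.62341337 0.19418498 0.083     ] 0.014008588253266887
flat n [ 0.90415345 -0.42720783] -0.44140235848108356 axis [0.61807028 0.18896276]
t1 [0.64340038 0.19975352]
t2 [0.64560803 0.18652722]
t3 [0.64124685 0.17383174]
[0.63073792 0.16738195 0.0615    ] [0.63388309 0.20638275 0.0615    ]
```

The flat can be read directly: its edge measures 14.0 mm against 14.07 mm expected. It faces -0.44 rad world, and the knob pointer is at -0.35. Next is the grasp.

Emit:
{"op": "jog_arm", "data": {"targets": [[0.001, 0.002, 0.035, 0], [0.001, 0.002, 0.07, 0], [0.001, 0.002, 0.1, 0], [0.001, 0.002, 0.125, 0], [0.001, 0.002, 0.143, 0]]}}

```text
time: 2.03
tool_pos: [0.4697, 0.1088, 0.0047]
tool_rot: [-0.001, 0.632, 0.775, -0.001]
contact_force: [-0.1, 0.8, -0.1]
gripper_width: 0.75
```

Emit:
{"op": "jog_arm", "data": {"targets": [[0, 0, 0, 0], [0, 0, 0, 0], [0, 0, 0, 0], [0, 0, 0, 0], [0, 0, 0, 0]], "fingers": 0.2}}

```text
time: 2.45
tool_pos: [0.4735, 0.1078, 0.0092]
tool_rot: [0.001, 0.633, 0.775, 0.001]
contact_force: [0.7, 0.6, -0.6]
gripper_width: 0.385
```

Emit:
{"op": "jog_arm", "data": {"targets": [[0, 0, 0, 0], [0, 0, 0, 0], [0, 0, 0, 0], [0, 0, 0, 0], [0, 0, 0, 0]]}}

```text
time: 2.87
tool_pos: [0.4728, 0.1075, 0.0082]
tool_rot: [0.0, 0.633, 0.774, 0.0]
contact_force: [-0.7, 1.1, 5.1]
gripper_width: 0.385
```

Emit:
{"op": "jog_arm", "data": {"targets": [[0, 0, -0.01, 0], [0, 0, -0.03, 0], [0, 0, -0.06, 0], [0, 0, -0.095, 0], [0, 0, -0.13, 0]]}}

```text
time: 3.28
tool_pos: [0.471, 0.1072, 0.1381]
tool_rot: [-0.001, 0.633, 0.774, -0.001]
contact_force: [0.6, -0.5, -0.5]
gripper_width: 0.39
```

Emit:
{"op": "jog_arm", "data": {"targets": [[0, 0, 0, 0], [0, 0, 0, 0]]}}

```text
time: 3.45
tool_pos: [0.474, 0.1074, 0.1406]
tool_rot: [0.002, 0.633, 0.774, 0.002]
contact_force: [0.0, -0.3, -1.2]
gripper_width: 0.383
```

```bash
python3 - <<'E'
from h import *
c=cams.get_calibration("wrist");im=cams.grab_frame("wrist")[:,:,::-1]
import pickle;pickle.dump(c,open("c2.pkl","wb"));cv2.imwrite("pics/w2.png",im)
for i in range(3):
    s=manip.state();print(s["time"],tool(s)[0],phi(s),s["gripper_width"],s["contact_force"]);cams.grab_frame("top")
p=tool(s)[0]
u,v=w2px("wrist",p+[0,0,.02],c);print(u,v)
u,v=int(u),int(min(v,415));cv2.imwrite("pics/crop3.png",cv2.resize(im[v-65:v+65,u-87:u+87],(800,600),interpolation=cv2.INTER_CUBIC));print(u-87,v-65)
E
```

```text
3.5 [0.47240438 0.10733843 0.13812352] 0.20044481529036914 0.38653951340487386 [-0.76953815  0.7352807  -0.12931801]
3.55 [0.47140651 0.10727988 0.13655183] 0.20045511672329797 0.3848125260851282 [-0.28842207  0.10310243 -1.12242854]
3.6 [0.47089706 0.10725176 0.13566781] 0.20048163475940275 0.3875087876386485 [-0.30989396  1.07030739 -0.9818014 ]
318.62121381278365 325.93201920572653
231 260
```

View pics/crop3.png

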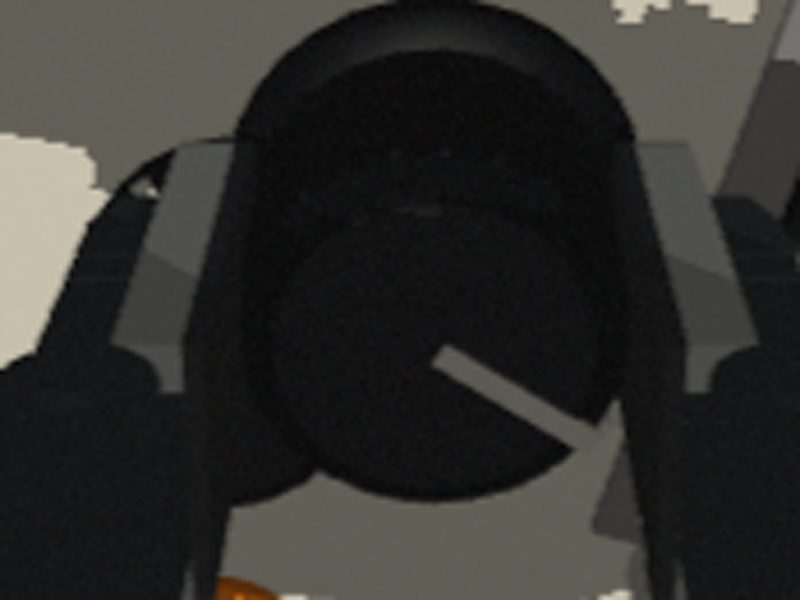

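The knob is held upright, with its top centre at about (326,336) in the wrist picture and the pointer visible.

```bash
python3 - <<'E'
from h import *
import pickle;c=pickle.load(open("c2.pkl","rb"))
s=manip.state();print(s["time"],tool(s)[0],manip.state()["joint_pos"])
# TCP at image moment: camera fixed in tool: from first calib
tip=np.array([0.07529,-0.00066,-0.14173])
p,r=tool(s);T=c["cam_to_world"]
tcp=T[:3,3]-r.apply(tip);print("tcp@img",tcp)
F=lambda x,y,z:px2w("wrist",x/4.598+230.6,y/4.615+259.6,z,c)
z=tcp[2]+.0215
k=F(436,348,z);print("knob rel tool",r.inv().apply(k-tcp))
d=F(580,440,z)-F(440,353,z);print("ptr",np.arctan2(d[1],d[0]), np.linalg.norm(F(600,348,z)-F(272,348,z))/2)
plan(np.array([.4722,.1069,.137]),.2,[(.545,.148,.137,.25),(.618,.1885,.12,.25)])
E
```

```text
3.65 [0.47075353 0.10725257 0.13532185] [ 6.97308075e-02 -2.14538339e-01  2.02862451e+00 -2.76437944e-05
  1.33116941e+00 -1.30701427e-01]
tcp@img [0.47300829 0.10682054 0.1404986 ]
knob rel tool [ 0.00070515  0.00058025 -0.02150194]
ptr -0.4144103220717822 0.01345084514438066
[ 0.0258  0.0795 -0.    ] -2.86 dist 0.084
[0.0212 0.0808 0.017 ] 0.0 dist 0.085
```

```bash
python3 - <<'E'
from h import *
plan(np.array([.4720,.1071,.137]),.2,[(.545,.148,.137,.25),(.6177,.1878,.10,.3)])
E
```

```text
[ 0.0256  0.0797 -0.    ] -2.86 dist 0.084
[0.0206 0.0803 0.037 ] -2.86 dist 0.091
```

Emit:
{"op": "jog_arm", "data": {"targets": [[0.005, 0.016, 0, -0.6], [0.01, 0.032, 0, -1.1], [0.015, 0.048, 0, -1.7], [0.021, 0.064, 0, -2.3], [0.0256, 0.0797, 0, -2.9]]}}

```text
time: 4.07
tool_pos: [0.5446, 0.1487, 0.135]
tool_rot: [-0.001, 0.613, 0.79, -0.001]
contact_force: [0.4, 0.3, -0.3]
gripper_width: 0.385
```

Emit:
{"op": "jog_arm", "data": {"targets": [[0.006, 0.024, 0.008, -0.8], [0.012, 0.048, 0.017, -1.6], [0.017, 0.066, 0.026, -2.3], [0.02, 0.077, 0.033, -2.7], [0.0206, 0.0803, 0.037, -2.9]]}}

```text
time: 4.48
tool_pos: [0.6173, 0.1887, 0.0968]
tool_rot: [-0.002, 0.592, 0.806, -0.002]
contact_force: [-0.5, -1.0, -0.9]
gripper_width: 0.386
```

Emit:
{"op": "jog_arm", "data": {"targets": [[0, 0, 0, 0], [0, 0, 0, 0], [0, 0, 0, 0], [0, 0, 0, 0], [0, 0, 0, 0]]}}

```text
time: 4.9
tool_pos: [0.6177, 0.188, 0.1011]
tool_rot: [0.0, 0.593, 0.805, 0.0]
contact_force: [0.4, 1.0, -0.8]
gripper_width: 0.386
```

Emit:
{"op": "jog_arm", "data": {"targets": [[0, 0, 0, 0], [0, 0, 0, 0], [0, 0, 0, 0], [0, 0, 0, 0], [0, 0, 0, 0]]}}

```text
time: 5.32
tool_pos: [0.6178, 0.1883, 0.1004]
tool_rot: [0.0, 0.593, 0.805, 0.0]
contact_force: [0.3, 0.6, -0.7]
gripper_width: 0.385
```

```bash
python3 - <<'E'
from h import *
P=[]
for i in range(8):
    s=manip.state();P.append(list(tool(s)[0])+[phi(s)]+list(s["contact_force"]));cams.grab_frame("top")
c=cams.get_calibration("wrist");im=cams.grab_frame("wrist")[:,:,::-1];s=manip.state()
print(np.round(P,4));print(np.mean(P,0),s["time"])
import pickle;pickle.dump(c,open("c3.pkl","wb"));cv2.imwrite("pics/w3.png",im)
cv2.imwrite("pics/crop4.png",cv2.resize(im[250:400,225:425],(800,600),interpolation=cv2.INTER_CUBIC))
E
```

```text
[[ 0.6178  0.1883  0.1004  0.3017  0.3     0.6228 -0.6891]
 [ 0.6178  0.1882  0.1003  0.3017  0.7811 -0.2395  0.7313]
 [ 0.6178  0.1883  0.1003  0.3017 -0.2623 -0.4193 -0.2324]
 [ 0.6178  0.1882  0.1003  0.3018  0.3494 -0.3833 -0.4892]
 [ 0.6178  0.1882  0.1003  0.3017 -0.6978 -0.9384 -0.0208]
 [ 0.6178  0.1883  0.1003  0.3017 -0.1923  0.3065 -0.7296]
 [ 0.6178  0.1883  0.1003  0.3018 -0.1315 -0.5362 -0.4294]
 [ 0.6178  0.1883  0.1003  0.3017  0.319   0.5754 -0.6106]]
[ 0.61779372  0.18825111  0.10028754  0.30173354  0.05819464 -0.12651017
 -0.30873706] 5.7667
```

View pics/crop4.png

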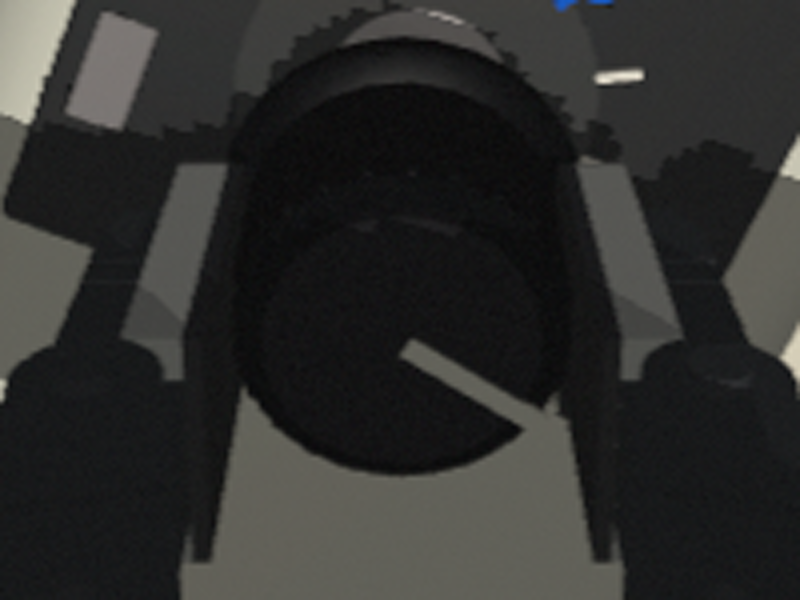

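The picture shows the knob centred above the spindle, and the arm is steady. I'll lower it to contact.

Emit:
{"op": "jog_arm", "data": {"targets": [[0, 0, 0.004, 0], [0, 0, 0.008, 0], [0, 0, 0.012, 0], [0, 0, 0.016, 0], [0, 0, 0.018, 0]]}}

```text
time: 6.18
tool_pos: [0.6187, 0.1895, 0.0825]
tool_rot: [0.0, 0.593, 0.805, 0.002]
contact_force: [2.4, 4.7, 1.4]
gripper_width: 0.382
```

Emit:
{"op": "jog_arm", "data": {"targets": [[0, 0, 0.0005, 0], [0, 0, 0.001, 0], [0, 0, 0.0015, 0], [0, 0, 0.002, 0], [0, 0, 0.0025, 0]]}}

```text
time: 6.6
tool_pos: [0.6188, 0.1895, 0.0805]
tool_rot: [0.0, 0.593, 0.805, 0.002]
contact_force: [1.5, 4.6, 1.8]
gripper_width: 0.39
```

Emit:
{"op": "jog_arm", "data": {"targets": [[0, 0, 0.0005, 0], [0, 0, 0.001, 0], [0, 0, 0.0015, 0], [0, 0, 0.0015, 0], [0, 0, 0.0015, 0]]}}

```text
time: 7.02
tool_pos: [0.6189, 0.1895, 0.079]
tool_rot: [0.0, 0.593, 0.805, 0.002]
contact_force: [3.0, 4.4, 2.5]
gripper_width: 0.384
```

Emit:
{"op": "jog_arm", "data": {"targets": [[0.0005, 0.0007, 0, 0], [0.001, 0.0014, 0, 0], [0.001, 0.0014, 0, 0], [0.001, 0.0014, 0, 0]]}}

```text
time: 7.35
tool_pos: [0.619, 0.1897, 0.0781]
tool_rot: [0.0, 0.593, 0.805, 0.0]
contact_force: [2.5, 1.9, 0.4]
gripper_width: 0.383
```

Emit:
{"op": "jog_arm", "data": {"targets": [[0, 0, 0.0005, 0], [0, 0, 0.001, 0], [0, 0, 0.001, 0], [0, 0, 0.001, 0]]}}

```text
time: 7.68
tool_pos: [0.619, 0.1896, 0.0773]
tool_rot: [0.0, 0.593, 0.805, 0.0]
contact_force: [2.8, 2.1, 0.6]
gripper_width: 0.385
```

Emit:
{"op": "jog_arm", "data": {"targets": [[0.0004, 0.0008, 0, 0], [0.0004, 0.0008, 0.0005, 0], [0.0004, 0.0008, 0.001, 0], [0.0004, 0.0008, 0.001, 0], [0.0004, 0.0008, 0.001, 0]]}}

```text
time: 8.1
tool_pos: [0.6191, 0.1898, 0.0758]
tool_rot: [-0.0, 0.593, 0.805, -0.001]
contact_force: [0.5, -0.4, 0.4]
gripper_width: 0.384
```

Emit:
{"op": "jog_arm", "data": {"targets": [[0, 0, 0.0005, 0], [0, 0, 0.001, 0], [0, 0, 0.001, 0], [0, 0, 0.001, 0]]}}

```text
time: 8.43
tool_pos: [0.6192, 0.1901, 0.0751]
tool_rot: [-0.0, 0.593, 0.805, -0.0]
contact_force: [1.3, -1.0, -0.5]
gripper_width: 0.385
```

Emit:
{"op": "jog_arm", "data": {"targets": [[0, 0, 0.0005, 0], [0, 0, 0.001, 0], [0, 0, 0.001, 0], [0, 0, 0.001, 0]]}}

```text
time: 8.77
tool_pos: [0.6194, 0.1903, 0.0742]
tool_rot: [-0.0, 0.593, 0.805, -0.0]
contact_force: [0.4, 0.2, 0.2]
gripper_width: 0.382
```

Emit:
{"op": "jog_arm", "data": {"targets": [[0, 0, 0.0005, 0], [0, 0, 0.001, 0], [0, 0, 0.001, 0], [0, 0, 0.001, 0]]}}

```text
time: 9.1
tool_pos: [0.6194, 0.1903, 0.0733]
tool_rot: [-0.0, 0.593, 0.805, -0.0]
contact_force: [-0.0, -0.0, -0.9]
gripper_width: 0.385
```

Emit:
{"op": "jog_arm", "data": {"targets": [[0, 0, 0.0005, 0], [0, 0, 0.001, 0], [0, 0, 0.001, 0], [0, 0, 0.001, 0]]}}

```text
time: 9.43
tool_pos: [0.6196, 0.1903, 0.0727]
tool_rot: [0.0, 0.593, 0.805, 0.0]
contact_force: [-0.7, -0.6, 2.2]
gripper_width: 0.383
```

Emit:
{"op": "jog_arm", "data": {"targets": [[0, 0, 0.0005, 0], [0, 0, 0.001, 0], [0, 0, 0.001, 0], [0, 0, 0.001, 0]]}}

```text
time: 9.77
tool_pos: [0.6197, 0.1903, 0.0718]
tool_rot: [0.0, 0.593, 0.805, 0.0]
contact_force: [-1.6, -0.2, 5.0]
gripper_width: 0.384
```

Emit:
{"op": "jog_arm", "data": {"targets": [[0, 0, 0, 1.5], [0, 0, 0, 3], [0, 0, 0, 4.5], [0, 0, 0, 6], [0, 0, 0, 6]]}}

```text
time: 10.18
tool_pos: [0.6198, 0.1902, 0.0717]
tool_rot: [0.0, 0.634, 0.773, 0.0]
contact_force: [-1.6, -1.2, 4.9]
gripper_width: 0.384
```

```bash
python3 - <<'E'
from h import *
s=manip.state();print(tool(s)[0],phi(s),s["contact_force"],s["ft_torque"])
c=cams.get_calibration("wrist");im=cams.grab_frame("wrist")[:,:,::-1];s=manip.state();print(s["ft_torque"],s["contact_force"])
import pickle;pickle.dump(c,open("c4.pkl","wb"));cv2.imwrite("pics/w4.png",im)
cv2.imwrite("pics/crop5.png",cv2.resize(im[250:400,225:425],(800,600),interpolation=cv2.INTER_CUBIC))
E
```

```text
[0.61981964 0.19017634 0.07172552] 0.19657251526430514 [-1.58369209 -1.18517784  4.93991237] [-0.12394253  0.2405941  -0.06315259]
[-0.12258019  0.22814796 -0.01247973] [-2.00174414 -1.11119903  3.68848034]
```

View pics/crop5.png

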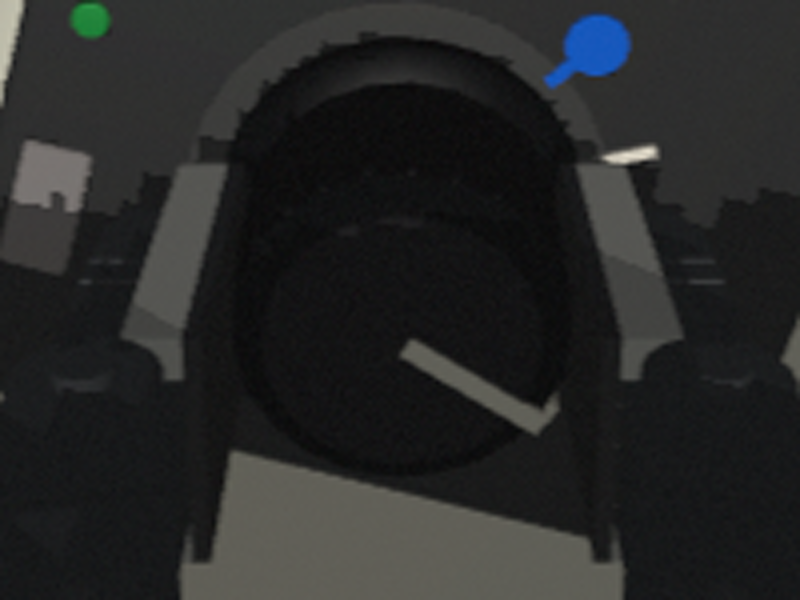

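It has met the spring at TCP z 0.0732, which matches the grasp offset of about 8 mm for the fully home position. Turning it 6° caused no further drop. Now I'll turn it clockwise toward red.

Emit:
{"op": "jog_arm", "data": {"targets": [[0, 0, 0, 2.2], [0, 0, 0, 4.4], [0, 0, 0, 6.6], [0, 0, 0, 8.8], [0, 0, 0, 11]]}}

```text
time: 10.65
tool_pos: [0.6199, 0.1902, 0.0717]
tool_rot: [0.0, 0.706, 0.708, 0.0]
contact_force: [-0.5, -0.4, 4.1]
gripper_width: 0.388
```

Emit:
{"op": "jog_arm", "data": {"targets": [[0, 0, 0, 2.2], [0, 0, 0, 4.4], [0, 0, 0, 6.6], [0, 0, 0, 8.8], [0, 0, 0, 11]]}}

```text
time: 11.07
tool_pos: [0.6201, 0.19, 0.0717]
tool_rot: [0.001, 0.77, 0.638, 0.0]
contact_force: [-0.9, -1.6, 4.8]
gripper_width: 0.387
```

```bash
python3 - <<'E'
from h import *
for i in range(4):
    s=manip.state();print(tool(s)[0],phi(s),s["contact_force"],s["ft_torque"]);cams.grab_frame("top")
E
```

```text
[0.62006919 0.19000403 0.07173171] -0.18802625418864674 [-0.8531387  -1.61905693  4.79228651] [-0.20182135  0.12003968  0.01835278]
[0.62007732 0.18999768 0.07175149] -0.18928188887855113 [-0.48073822 -1.08895166  5.01997886] [-0.16981351  0.07182646  0.03050008]
[0.6200736  0.19006891 0.07176563] -0.1863269024952112 [-0.3697463  -1.07286848  4.13742799] [-0.23415696  0.0107267  -0.00292705]
[0.62006859 0.19005362 0.07171216] -0.18567690519346133 [ 0.15600748 -1.55092345  5.23327172] [-0.22754982  0.01520217  0.04299531]
```

Emit:
{"op": "jog_arm", "data": {"targets": [[0, 0, 0, 2.8], [0, 0, 0, 5.6], [0, 0, 0, 8.4], [0, 0, 0, 11.2], [0, 0, 0, 14]]}}

```text
time: 11.68
tool_pos: [0.6202, 0.1899, 0.0717]
tool_rot: [0.001, 0.842, 0.539, 0.001]
contact_force: [0.2, -2.2, 4.8]
gripper_width: 0.386
```

Emit:
{"op": "jog_arm", "data": {"targets": [[0, 0, 0, 0], [0, 0, 0, 0]]}}

```text
time: 11.85
tool_pos: [0.6202, 0.1899, 0.0717]
tool_rot: [0.001, 0.842, 0.54, 0.001]
contact_force: [1.3, -2.0, 4.5]
gripper_width: 0.388
```

```bash
python3 - <<'E'
from h import *
import pickle
c=cams.get_calibration("wrist");im=cams.grab_frame("wrist")[:,:,::-1];s=manip.state()
print(tool(s)[0],phi(s),s["contact_force"],s["ft_torque"])
pickle.dump(c,open("c5.pkl","wb"));cv2.imwrite("pics/w5.png",im)
cv2.imwrite("pics/crop6.png",cv2.resize(im[250:400,225:425],(800,600),interpolation=cv2.INTER_CUBIC))
E
```

```text
[0.62013865 0.18992802 0.07166846] -0.4297965741593299 [ 2.28901879 -3.318309    4.86861022] [-0.4433811  -0.31267686 -0.012001  ]
```

View pics/crop6.png

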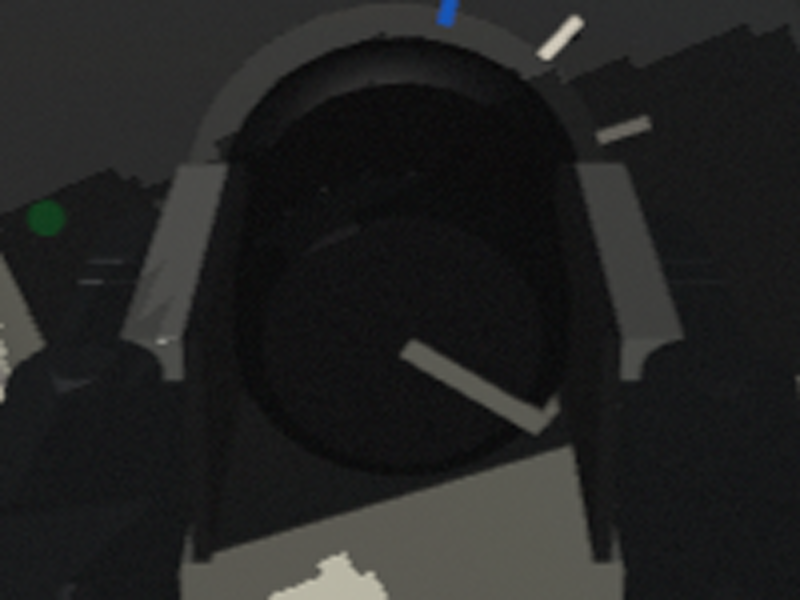

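```bash
python3 - <<'E'
from h import *
import pickle
for f in("c4.pkl","c5.pkl"):
    c=pickle.load(open(f,"rb"))
    F=lambda x,y,z:px2w("wrist",x/4+224.6,y/4+249.6,z,c)[:2]
    a=lambda d:round(float(np.arctan2(d[1],d[0])),3)
    for z in(.0895,.0915): print("ptr",a(F(532,419,z)-F(410,349,z)),"centre",F(401,345,z),F(410,349,z))
ax=np.array([.6199,.1902])
A=F(545,54,.0615);B=F(578,20,.0615);C=F(598,138,.0615);D=F(650,123,.0615);E=F(443,24,.0615)
for n,p in dict(t1i=A,t1o=B,t2i=C,t2o=D,blue=E).items(): print(n,p,"ang about axis",a(p-ax),"rad",np.linalg.norm(p-ax))
print("tick own dir",a(B-A),a(D-C))
E
```

```text
ptr -0.381 centre [0.61978768 0.1877323 ] [0.6207334  0.18747007]
ptr -0.381 centre [0.61954575 0.18895216] [0.62047621 0.18869415]
ptr -1.007 centre [0.61898257 0.18760056] [0.61959513 0.18683295]
ptr -1.007 centre [0.61949977 0.18873252] [0.62010245 0.18797729]
t1i [0.64175746 0.19874585] ang about axis 0.373 rad 0.02346870522426988
t1o [0.64665073 0.20093378] ang about axis 0.382 rad 0.028823874946305818
t2i [0.64327565 0.18683863] ang about axis -0.143 rad 0.023616096042253915
t2o [0.64934055 0.18610047] ang about axis -0.138 rad 0.029724608980115582
blue [0.63284296 0.20672494] ang about axis 0.906 rad 0.020990322362129703
tick own dir 0.42 -0.121
```

The pointer is at -1.007 rad and red is at about -1.08, so I'll turn the last 4°, ease the press, release and lift.

Emit:
{"op": "jog_arm", "data": {"targets": [[0, 0, 0, 1.4], [0, 0, 0, 2.8], [0, 0, 0, 4.2], [0, 0, -0.0005, 4.2], [0, 0, -0.001, 4.2]]}}

```text
time: 12.32
tool_pos: [0.6201, 0.1899, 0.0724]
tool_rot: [0.001, 0.861, 0.508, 0.001]
contact_force: [4.3, -3.0, 2.3]
gripper_width: 0.386
```

Emit:
{"op": "jog_arm", "data": {"targets": [[0, 0, 0, 0], [0, 0, 0, 0], [0, 0, 0, 0], [0, 0, 0, 0], [0, 0, 0, 0]], "fingers": 0.75}}

```text
time: 12.73
tool_pos: [0.6186, 0.1905, 0.0714]
tool_rot: [-0.001, 0.861, 0.508, -0.001]
contact_force: [-0.5, 0.0, 0.3]
gripper_width: 0.748
```

Emit:
{"op": "jog_arm", "data": {"targets": [[0, 0, -0.01, 0], [0, 0, -0.03, 0], [0, 0, -0.06, 0], [0, 0, -0.08, 0], [-0.03, 0, -0.1, 0]]}}

```text
time: 13.15
tool_pos: [0.6066, 0.1667, 0.1752]
tool_rot: [-0.0, 0.86, 0.51, 0.002]
contact_force: [0.2, -1.2, 0.6]
gripper_width: 0.748
```

Emit:
{"op": "jog_arm", "data": {"targets": [[0, 0, 0, 0], [0, 0, 0, 0], [0, 0, 0, 0], [0, 0, 0, 0], [0, 0, 0, 0]]}}

```text
time: 13.57
tool_pos: [0.6043, 0.1644, 0.1707]
tool_rot: [-0.001, 0.861, 0.508, -0.001]
contact_force: [-0.5, -0.1, 0.9]
gripper_width: 0.751
```

```bash
python3 - <<'E'
from h import *
import pickle
c=cams.get_calibration("wrist");im=cams.grab_frame("wrist")[:,:,::-1];s=manip.state()
print(s["time"],tool(s)[0],phi(s),s["contact_force"],s["gripper_width"])
pickle.dump(c,open("c6.pkl","wb"));cv2.imwrite("pics/w6.png",im)
u,v=w2px("wrist",[.6190,.189,.07],c);u,v=int(u),int(v);print(u-80,v-60)
cv2.imwrite("pics/crop7.png",cv2.resize(im[v-60:v+60,u-80:u+80],(800,600),interpolation=cv2.INTER_CUBIC))
E
```

```text
13.6167 [0.60437893 0.16432275 0.17076077] -0.5041466157445424 [-0.10010817  0.45546197 -1.13416243] 0.7499509388271002
246 139
```

View pics/crop7.png

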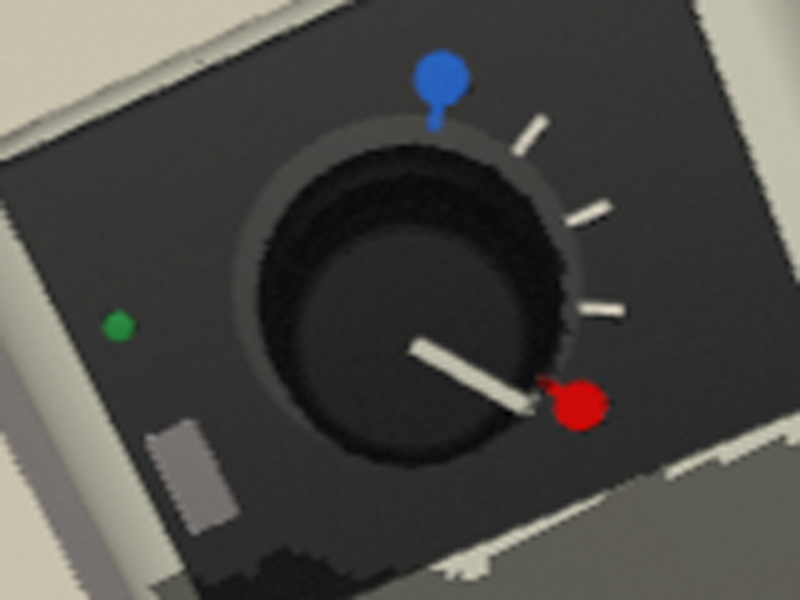

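The knob is seated and released, with its pointer aiming near the red mark, which is at (580,405) in the crop. I'll compute the angles and height.

```bash
python3 - <<'E'
from h import *
import pickle
from scipy.optimize import least_squares
c=pickle.load(open("c6.pkl","rb"))
F=lambda x,y,z:px2w("wrist",x/5+245.6,y/5+138.6,z,c)[:2]
a=lambda d:round(float(np.arctan2(d[1],d[0])),3)
mk={.0:[(570,221),(610,205)],.5:[(516,153),(544,118)],-.5:[(580,308),(623,310)],1.:[(434,128),(442,80)],-1.:[(543,380),(580,405)]}
# fit axis + yaw so that all marks are radial
pts=[(k,F(*p,.0615)) for k,v in mk.items() for p in v]
def f(q):
    return [((lambda d:(-np.sin(q[2]+k)*d[0]+np.cos(q[2]+k)*d[1]))(p-q[:2]))*1e3 for k,p in pts]
r=least_squares(f,[.619,.189,-.075]);print("axis,yaw",r.x,np.round(r.fun,2))
ax=r.x[:2]
for k,p in pts: print(k,a(p-ax),round(np.linalg.norm(p-ax)*1e3,1))
for z in(.091,.093,.095,.1):
    print(z,"ptr",a(F(528,407,z)-F(418,346,z)),"top centre",F(412,340,z)-ax)
print("top disc r (13.6 at .093 if home):",[np.linalg.norm(F(526,340,z)-F(298,340,z))/2 for z in(.093,.1)])
for z in(.065,.067,.072): # skirt lower rim, visible far side/left/right
    P=np.array([F(*q,z) for q in((412,143),(257,290),(275,225),(500,170),(350,155),(285,385))])
    print("skirt",z,np.round(np.linalg.norm(P-ax,axis=1)*1e3,1))
E
```

```text
axis,yaw [ 0.61907125  0.18864312 -0.08494157] [ 0.11 -0.09  0.06 -0.04 -0.16  0.06  0.03 -0.03  0.09 -0.01]
0.0 -0.081 24.4
0.0 -0.088 30.3
0.5 0.418 24.2
0.5 0.414 30.2
-0.5 -0.591 24.1
-0.5 -0.583 30.1
1.0 0.917 22.9
1.0 0.914 29.3
-1.0 -1.081 22.8
-1.0 -1.085 29.2
0.091 ptr -1.016 top centre [ 0.00011498 -0.00058579]
0.093 ptr -1.016 top centre [ 0.0003103  -0.00021019]
0.095 ptr -1.016 top centre [0.00050562 0.00016542]
0.1 ptr -1.016 top centre [0.00099391 0.00110444]
top disc r (13.6 at .093 if home): [np.float64(0.014018226311879956), np.float64(0.013570863641591532)]
skirt 0.065 [21.  20.9 20.7 21.3 20.9 21.2]
skirt 0.067 [21.2 20.7 20.7 21.4 21.1 20.8]
skirt 0.072 [21.7 20.4 20.8 21.8 21.5 19.9]
```

```bash
cat > ptr.py <<'E'
from h import *
import sys,pickle
def ptr(im,c,ax=np.array([.61907,.18864]),z=.093):
    V,U=np.mgrid[0:480,0:640];g=im.min(2).astype(float)
    P=[];W=[]
    u0,v0=w2px("wrist",[*ax,z],c)
    for v in range(int(v0)-25,int(v0)+26):
        for u in range(int(u0)-25,int(u0)+26):
            p=px2w("wrist",u,v,z,c)[:2]
            if np.linalg.norm(p-ax)<.0125 and g[v,u]>80: P.append(p);W.append(g[v,u])
    P=np.array(P);W=np.array(W);m=np.average(P,0,W);w,e=np.linalg.eigh(np.cov((P-m).T,aweights=W));d=e[:,1]
    if d@(m-ax)<0:d=-d
    return len(P),np.arctan2(d[1],d[0]),np.arctan2(*(m-ax)[::-1]),np.cross(d,m-ax)
if __name__=="__main__":
    print(ptr(cv2.imread(sys.argv[1]),pickle.load(open(sys.argv[2],"rb"))))
E
python3 -W ignore ptr.py pics/w6.png c6.pkl
python3 - <<'E'
from h import *
print(tool()[0],phi());plan(tool()[0],phi(),[(.6198,.1900,.10,phi()+.07),(.6198,.19,.0735,phi()+.07)])
E
```

```text
(75, np.float64(-1.0121050353036265), np.float64(-1.0424564673255945), array(-0.0002006))
[0.60437893 0.16432275 0.17076077] -0.5041466157445424
[0.0299 0.0011 0.0708] -4.01 dist 0.077
[0.     0.     0.0265] 0.0 dist 0.027
```

The knob is fully home: the skirt rim fits 21 mm at z = 0.065. The pointer rests about 0.05–0.07 rad short of red, because sideways grip load sprang it back on release. I'll regrasp centred and trim it.

Emit:
{"op": "jog_arm", "data": {"targets": [[0.012, 0.0016, 0.01, 0], [0.0298, 0.0016, 0.035, 0], [0.0298, 0.0016, 0.06, 0], [0.0298, 0.0016, 0.083, 0], [0.0298, 0.0016, 0.096, 0]]}}

```text
time: 14.03
tool_pos: [0.6186, 0.1895, 0.0719]
tool_rot: [-0.001, 0.861, 0.509, -0.003]
contact_force: [0.5, -0.5, -1.5]
gripper_width: 0.749
```

Emit:
{"op": "jog_arm", "data": {"targets": [[0, 0, 0, 0], [0, 0, 0, 0], [0, 0, 0, 0], [0, 0, 0, 0], [0, 0, 0, 0]]}}

```text
time: 14.45
tool_pos: [0.6221, 0.1894, 0.0785]
tool_rot: [0.001, 0.861, 0.508, 0.002]
contact_force: [-0.4, 0.4, 0.5]
gripper_width: 0.751
```

Emit:
{"op": "jog_arm", "data": {"targets": [[0, 0, 0, 0], [0, 0, 0, 0], [0, 0, 0, 0], [0, 0, 0, 0], [0, 0, 0, 0]], "fingers": 0.2}}

```text
time: 14.87
tool_pos: [0.6204, 0.1897, 0.0768]
tool_rot: [-0.0, 0.861, 0.508, -0.0]
contact_force: [-3.2, 1.6, 3.9]
gripper_width: 0.383
```

```bash
python3 -W ignore - <<'E'
from ptr import *
for i in range(3):
    c=cams.get_calibration("wrist");im=cams.grab_frame("wrist");s=manip.state()
    print(s["time"],tool(s)[0],phi(s),s["contact_force"],s["ft_torque"],s["gripper_width"],ptr(im,c))
E
```

```text
14.9167 [0.6204558  0.18966071 0.07672626] -0.5045000011484625 [-4.22227014  1.20873341  4.93527487] [ 0.25248258  0.68470217 -0.01790667] 0.38220442376285496 (88, np.float64(-1.001944964769678), np.float64(-0.766945826683686), array(0.00137298))
14.9667 [0.62046939 0.18964139 0.0766502 ] -0.5044795618451058 [-4.27976349  1.70739273  4.232764  ] [0.31320909 0.67305476 0.01398888] 0.38004582033004247 (93, np.float64(-1.0142916598618104), np.float64(-0.7658621189119228), array(0.00146558))
15.0167 [0.6204523  0.18961079 0.0765693 ] -0.5045004139601521 [-4.62210128  1.27042549  5.02730781] [ 0.34538772  0.7386783  -0.02040367] 0.38788618944241665 (92, np.float64(-1.013230813703815), np.float64(-0.7558210667039562), array(0.00151032))
```

Emit:
{"op": "jog_arm", "data": {"targets": [[0, -0.0006, -0.0006, 1], [0, -0.0012, -0.0012, 2], [0, -0.0012, -0.0012, 3], [0, -0.0012, -0.0012, 3.8], [0, -0.0012, -0.0012, 3.8]]}}

```text
time: 15.43
tool_pos: [0.6203, 0.1896, 0.0776]
tool_rot: [0.0, 0.878, 0.479, 0.001]
contact_force: [0.4, -0.3, 2.4]
gripper_width: 0.383
```

Emit:
{"op": "jog_arm", "data": {"targets": [[0, 0, 0, 0], [0, 0, 0, 0], [0, 0, 0, 0]]}}

```text
time: 15.68
tool_pos: [0.6202, 0.1896, 0.0777]
tool_rot: [0.0, 0.878, 0.479, 0.0]
contact_force: [2.1, -1.7, 1.9]
gripper_width: 0.38
```

```bash
python3 -W ignore - <<'E'
from ptr import *
for i in range(3):
    c=cams.get_calibration("wrist");im=cams.grab_frame("wrist");s=manip.state()
    print(s["time"],tool(s)[0],phi(s),s["contact_force"],s["ft_torque"],s["gripper_width"],ptr(im,c))
E
```

```text
15.7333 [0.62025174 0.18961305 0.07769653] -0.5710351990335537 [ 1.7454111  -0.66710194  2.22663579] [-0.17594952 -0.31291821  0.00753914] 0.38111579489708935 (92, np.float64(-1.0775694202424195), np.float64(-0.9518009265366772), array(0.00074757))
15.7833 [0.62024149 0.18962871 0.07767693] -0.5710427845725898 [ 0.94736365 -1.29677092  1.63684469] [-0.15654419 -0.29988599 -0.01619848] 0.3841888480103387 (93, np.float64(-1.0793425407263433), np.float64(-0.955206055354217), array(0.00073754))
15.8333 [0.62021102 0.18964167 0.07768107] -0.5709721342346717 [ 1.97128035 -0.95748148  2.09619015] [-0.18257986 -0.28868487 -0.01504946] 0.38690942891162916 (93, np.float64(-1.0796840292649712), np.float64(-0.9563996606532327), array(0.00073274))
```

Emit:
{"op": "jog_arm", "data": {"targets": [[0, 0.0004, 0, 0], [0, 0.0004, 0, 0]]}}

```text
time: 16.0
tool_pos: [0.6202, 0.1896, 0.0776]
tool_rot: [0.0, 0.878, 0.479, 0.0]
contact_force: [1.3, -0.2, 2.4]
gripper_width: 0.386
```

Emit:
{"op": "jog_arm", "data": {"targets": [[0, 0, 0, 0], [0, 0, 0, 0], [0, 0, 0, 0], [0, 0, 0, 0], [0, 0, 0, 0]], "fingers": 0.75}}

```text
time: 16.42
tool_pos: [0.6197, 0.1897, 0.0771]
tool_rot: [-0.0, 0.878, 0.479, -0.0]
contact_force: [1.2, -0.2, -0.1]
gripper_width: 0.745
```

Emit:
{"op": "jog_arm", "data": {"targets": [[0, 0, -0.01, 0], [0, 0, -0.03, 0], [0, 0, -0.06, 0], [0, 0, -0.08, 0], [-0.03, 0, -0.1, 0]]}}

```text
time: 16.83
tool_pos: [0.6057, 0.1668, 0.1804]
tool_rot: [0.0, 0.877, 0.481, 0.002]
contact_force: [0.2, -0.4, 0.5]
gripper_width: 0.749
```

Emit:
{"op": "jog_arm", "data": {"targets": [[0, 0, 0, 0], [0, 0, 0, 0], [0, 0, 0, 0], [0, 0, 0, 0], [0, 0, 0, 0]]}}

```text
time: 17.25
tool_pos: [0.6033, 0.1647, 0.1759]
tool_rot: [-0.0, 0.878, 0.48, -0.001]
contact_force: [-0.1, 0.2, 0.3]
gripper_width: 0.753
```

Emit:
{"op": "jog_arm", "data": {"targets": [[0, 0, 0, 0], [0, 0, 0, 0], [0, 0, 0, 0], [0, 0, 0, 0], [0, 0, 0, 0]]}}

```text
time: 17.67
tool_pos: [0.6039, 0.1645, 0.1774]
tool_rot: [-0.0, 0.878, 0.479, -0.0]
contact_force: [1.0, 0.0, -0.2]
gripper_width: 0.746
```

```bash
python3 -W ignore - <<'E'
from ptr import *
for i in range(2):
    c=cams.get_calibration("wrist");im=cams.grab_frame("wrist");s=manip.state()
    print(s["time"],tool(s)[0],phi(s),s["contact_force"],s["gripper_width"],ptr(im,c))
pickle.dump(c,open("c7.pkl","wb"));im=im[:,:,::-1];cv2.imwrite("pics/w7.png",im)
u,v=w2px("wrist",[.6190,.189,.07],c);u,v=int(u),int(v);print(u-80,v-60)
cv2.imwrite("pics/crop8.png",cv2.resize(im[v-60:v+60,u-80:u+80],(800,600),interpolation=cv2.INTER_CUBIC))
E
```

```text
17.7167 [0.60388359 0.16444305 0.17745485] -0.5708621406979872 [-0.83508773  0.25626482  0.59063216] 0.74735622950056 (74, np.float64(-1.0198931221876795), np.float64(-1.0080855824997534), array(7.90667078e-05))
17.7667 [0.60389731 0.16444084 0.17752606] -0.5709132078053848 [-0.04352211 -0.64068546  0.30463436] 0.7522507954162247 (75, np.float64(-1.024678413446303), np.float64(-1.006920299266617), array(0.00011937))
244 137
```

View pics/crop8.png

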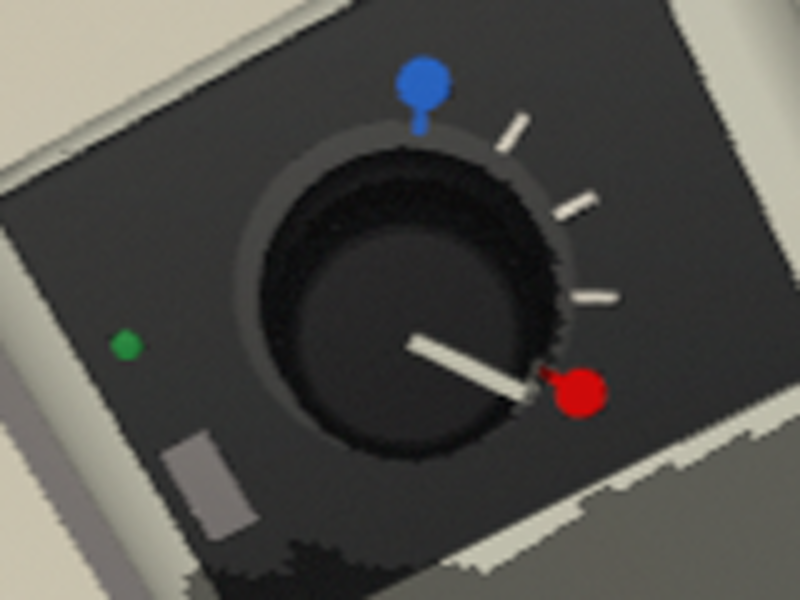

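The knob is home, but it springs back about 0.06 rad on each release, so the pointer is now at -1.022 against red at -1.085. I'll regrasp and overshoot by that amount.

Emit:
{"op": "jog_arm", "data": {"targets": [[0.015, 0, 0.01, 0], [0.03, 0.0003, 0.035, 0], [0.03, 0.0003, 0.06, 0], [0.03, 0.0003, 0.085, 0], [0.03, 0.0003, 0.102, 0]]}}

```text
time: 18.18
tool_pos: [0.6192, 0.1895, 0.0728]
tool_rot: [-0.0, 0.878, 0.48, -0.001]
contact_force: [-0.6, 0.1, 0.2]
gripper_width: 0.752
```

Emit:
{"op": "jog_arm", "data": {"targets": [[0, 0, 0, 0], [0, 0, 0, 0], [0, 0, 0, 0], [0, 0, 0, 0], [0, 0, 0, 0]]}}

```text
time: 18.6
tool_pos: [0.6217, 0.1897, 0.0778]
tool_rot: [0.001, 0.878, 0.479, 0.002]
contact_force: [-0.2, -0.3, 0.3]
gripper_width: 0.753
```

Emit:
{"op": "jog_arm", "data": {"targets": [[0, 0, 0, 0], [0, 0, 0, 0], [0, 0, 0, 0], [0, 0, 0, 0], [0, 0, 0, 0]]}}

```text
time: 19.02
tool_pos: [0.6203, 0.1895, 0.0755]
tool_rot: [0.0, 0.878, 0.479, 0.0]
contact_force: [0.2, -0.3, 0.2]
gripper_width: 0.751
```

Emit:
{"op": "jog_arm", "data": {"targets": [[0, 0, 0, 0], [0, 0, 0, 0], [0, 0, 0, 0], [0, 0, 0, 0], [0, 0, 0, 0]], "fingers": 0.2}}

```text
time: 19.43
tool_pos: [0.6202, 0.1896, 0.0756]
tool_rot: [-0.0, 0.878, 0.479, -0.0]
contact_force: [-1.1, 0.1, 1.8]
gripper_width: 0.386
```

Emit:
{"op": "jog_arm", "data": {"targets": [[0, 0, 0, 1.7], [0, 0, 0, 3.4], [0, 0, 0, 5.1], [0, 0, 0, 6.8], [0, 0, 0, 6.8]]}}

```text
time: 19.85
tool_pos: [0.6202, 0.1895, 0.0756]
tool_rot: [-0.0, 0.905, 0.426, -0.0]
contact_force: [-2.1, 0.5, 1.1]
gripper_width: 0.384
```

```bash
python3 -W ignore - <<'E'
from ptr import *
for i in range(3):
    c=cams.get_calibration("wrist");im=cams.grab_frame("wrist");s=manip.state()
    print(s["time"],tool(s)[0],phi(s),s["contact_force"],s["ft_torque"],s["gripper_width"],ptr(im,c))
E
```

```text
19.9 [0.6201798  0.18945753 0.07555183] -0.6890044142304537 [-1.87005476 -1.6609265   1.97154518] [ 0.01004368  0.25996859 -0.03710457] 0.3809403067610059 (97, np.float64(-1.1471420877395566), np.float64(-1.0517843908571494), array(0.0005618))
19.95 [0.6201865  0.18946452 0.0755282 ] -0.6888375023270051 [-1.19533947 -0.91138379  1.92878602] [ 0.01043833  0.24422494 -0.01772122] 0.3836243920665017 (97, np.float64(-1.1461524062586719), np.float64(-1.0481728901033638), array(0.00057669))
20.0 [0.62018635 0.18944901 0.07551554] -0.6889171334208031 [-1.76339429 -0.51969087  1.72885408] [-0.03131005  0.3081946   0.01385405] 0.38606000748908675 (97, np.float64(-1.1464859534402054), np.float64(-1.0459866780741667), array(0.00059141))
```

Emit:
{"op": "jog_arm", "data": {"targets": [[0, 0, 0, 0], [0, 0, 0, 0], [0, 0, 0, 0], [0, 0, 0, 0], [0, 0, 0, 0]], "fingers": 0.75}}

```text
time: 20.42
tool_pos: [0.6204, 0.1895, 0.0755]
tool_rot: [0.0, 0.904, 0.426, 0.0]
contact_force: [0.4, -0.3, 0.0]
gripper_width: 0.749
```

Emit:
{"op": "jog_arm", "data": {"targets": [[0, 0, -0.01, 0], [0, 0, -0.03, 0], [0, 0, -0.06, 0], [0, 0, -0.08, 0], [-0.03, 0, -0.1, 0]]}}

```text
time: 20.83
tool_pos: [0.6034, 0.1685, 0.1784]
tool_rot: [0.0, 0.904, 0.428, 0.002]
contact_force: [-1.1, -1.0, 0.2]
gripper_width: 0.749
```

Emit:
{"op": "jog_arm", "data": {"targets": [[0, 0, 0, 0], [0, 0, 0, 0], [0, 0, 0, 0], [0, 0, 0, 0], [0, 0, 0, 0]]}}

```text
time: 21.25
tool_pos: [0.6007, 0.1666, 0.174]
tool_rot: [-0.0, 0.904, 0.427, -0.001]
contact_force: [-0.1, 0.1, -0.3]
gripper_width: 0.748
```

Emit:
{"op": "jog_arm", "data": {"targets": [[0, 0, 0, 0], [0, 0, 0, 0], [0, 0, 0, 0], [0, 0, 0, 0], [0, 0, 0, 0]]}}

```text
time: 21.67
tool_pos: [0.6012, 0.1664, 0.1754]
tool_rot: [-0.0, 0.904, 0.427, -0.0]
contact_force: [-0.2, -0.1, 0.3]
gripper_width: 0.747
```

```bash
python3 -W ignore - <<'E'
from ptr import *
for i in range(2):
    c=cams.get_calibration("wrist");im=cams.grab_frame("wrist");s=manip.state()
    print(s["time"],tool(s)[0],phi(s),s["contact_force"],s["gripper_width"],ptr(im,c))
pickle.dump(c,open("c8.pkl","wb"));im=im[:,:,::-1];cv2.imwrite("pics/w8.png",im)
u,v=w2px("wrist",[.6190,.189,.07],c);u,v=int(u),int(v);print(u-80,v-60)
cv2.imwrite("pics/crop9.png",cv2.resize(im[v-60:v+60,u-80:u+80],(800,600),interpolation=cv2.INTER_CUBIC))
E
```

```text
21.7167 [0.60123568 0.16638742 0.17541228] -0.689600135480885 [ 1.06286314  0.61155795 -0.06573406] 0.7518403293289543 (73, np.float64(-1.0653387283842406), np.float64(-1.0700621258637082), array(-3.10671159e-05))
21.7667 [0.60126897 0.16638726 0.17552611] -0.6895595541898543 [ 0.60866108 -0.25991753  0.2523064 ] 0.7510309725460151 (74, np.float64(-1.0703042685949224), np.float64(-1.069523606838025), array(5.12453188e-06))
243 137
```

View pics/crop9.png

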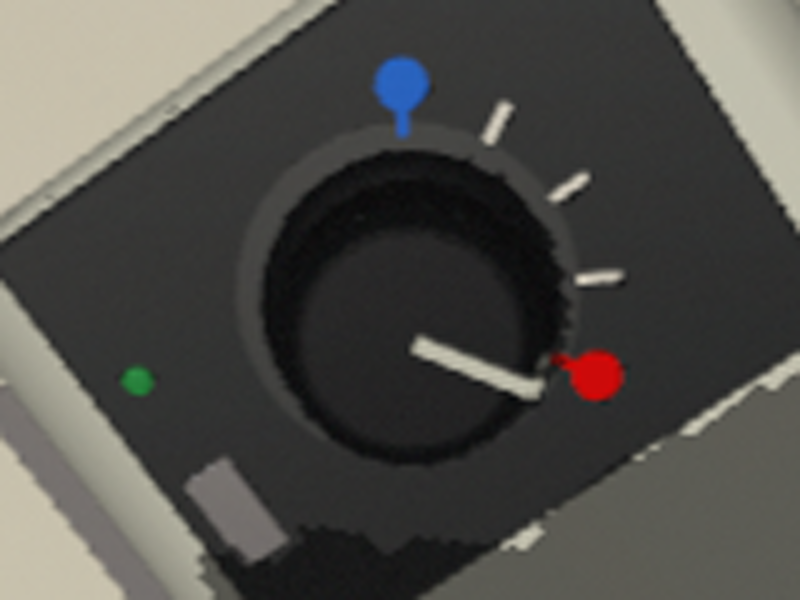

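The pointer line's lower end now meets the inner end of the red mark, at (555,360) in the crop. It stands at -1.068 rad against -1.085, so I'm handing in.

```bash
python3 -c "
from plant import manip
print(manip.job_done(),manip.state()['time'])"
```

```text
the job is handed in; nothing more can be done
the job is handed in; nothing more can be done
```

The small black knob is back on its spindle, fully home, with its pointer at the red mark. I handed the job in at about 22 s with the gripper open and clear.

- **Seating:** The knob slid home on the way down, because its flat already matched the spindle's closely enough. The turning search was therefore not needed; a 6° turn under about 5 N gave no further drop. In a picture taken after the first release, the skirt rim fits the home height of z = 0.065.
- **Pointer:** It sprang back about 0.06 to 0.08 rad each time I let go. I regrasped the knob twice and overshot on the second. It finally rests at about -1.068 rad, with the red mark at about -1.08, so it is within about 0.02 rad.
- **Forces:** The largest contact force in the readings was about 7 N, from the gripper at the second grasp. The knob was never pressed down with more than about 5 N.
- **Not checked:** I planned the moves to stay clear of the other things on the desk and felt no unexpected contact. I did not take a final picture of the whole desk.

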